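# Release the latched mode key on the panel test box

### The job

One of the four identical white mode keys on the blue panel test box has been left latched down. With closed fingertips tap all four keys lightly one after another, from left to right as seen from the robot, to feel which one it is, without releasing it yet and without pushing any of the other keys in far enough to engage it; then lift off and press the latched key right in so that it springs up. Finish with all four keys up and the loose things around the box left where they are, nothing picked up.

Things in the scene. Friction and masses are not known exactly. Their poses are not given: they have to be found in the camera images.
- test_box: blue panel test box fixed to the bench, 200 (x) x 260 (y) x 70 mm high, front (-x side) towards the robot. Origin: centre of its underside, on the bench (z = 0); z up, y to the left along the key row. The four keys stand in a black strip on its deck, on the line x = -45 mm, at y = +75, +25, -25, -75 mm (key_1 to key_4). Two terminal posts 10 mm tall stand at the right rear of the deck.
- key_1: white square push key, leftmost (+y end) of four identical ones, cap 26 x 26 mm, keys 50 mm apart. Origin: centre of its top face; z up. Keys only move straight down. An up key has its top 86 mm above the bench (16 mm above the deck); its spring gives from about 1.2 N, plus 0.4 N per mm, stop at 10 mm. An up key pushed in more than 6.5 mm is engaged: failure.
- key_2: white square push key, second from the left of four identical ones, cap 26 x 26 mm, keys 50 mm apart. Origin: centre of its top face; z up. The one latched key (any of the four) rests 5 mm lower than an up key, its top at 81 mm, and does not give below about 3 N.
- key_3: white square push key, third from the left of four identical ones, cap 26 x 26 mm, keys 50 mm apart. Origin: centre of its top face; z up. A latched key pressed on (it takes about 6 to 8 N) lets go about 8.5 mm below the up height; press it to the stop, 10 mm below the up height, and let go: it springs up and stays up.
- key_4: white square push key, rightmost (-y end) of four identical ones, cap 26 x 26 mm, keys 50 mm apart. Origin: centre of its top face; z up. Stands nearest to the terminal posts and the mug.
- tape_roll: yellow tape roll lying on the rear of the test box deck, 52 mm across, 18 mm high, 36 mm hole. Origin: centre of its underside. Leave alone.
- mug: blue mug, 72 mm wide, 80 mm tall, standing on the bench right of the test box. Origin: centre of its underside. Leave alone.
- screwdriver: red-handled screwdriver lying on the bench left of the test box. Origin: on its underside; x along it to the tip. Leave alone.
- brush: brush lying on the bench between the robot and the test box. Origin: on its underside; x along it to the tip. Leave alone.
- cleaner: white cleaner bottle with red cap, 56 mm wide, 140 mm tall, on the bench far left. Origin: centre of its underside. Leave alone.
- parts_tray: black divided parts tray 120 x 160 x 35 mm on the bench, far right. Origin: centre of its underside. Leave alone.
- driver_board: green circuit board 50 x 90 mm with components up to 16 mm high, on the bench at the left. Origin: centre of its underside. Leave alone.

How it is judged:
By the outcome, as a careful person would: the job done as asked, in the order asked, and still so for the second after the job is handed in, with the robot touching nothing.
It also fails if it takes over 51 s, if anything falls off the work surface, if the arm or the gripper's body presses on something with over 40 N, if the wrist force passes 120 N, or if a joint passes its speed limit or range.

### The arm

A 6-joint arm with a two-finger parallel gripper is mounted at the origin on the work surface. World frame = base frame: x ahead of the robot, y to its left, z up, the work surface at z = 0. Lengths are in m, angles in rad, forces in N, time in s.
With the tool pointing down it reaches from about 0.35 to 0.85 m from the base axis. Payload 8.1 kg.
Tool frame: the origin (TCP) lies between the finger pads; the fingertips stand 11 mm ahead of it and the grasp point (between the pads) lies 8 mm behind it (tips_ahead is the z of the fingertips in the tool frame, in m); z points along the fingers, y is the line along which they close (so a half turn about z gives the same grasp; the last joint's range is limited). The gripper opens to 93 mm and grips with 3 to 60 N. Pads are 15 mm wide; open, the fingers measure 128 mm over their backs; the gripper's body (75 mm by 188 mm) begins 65 mm behind the grasp point.
Start: joints at [-1.279, 0.13, 1.488, -0, 1.523, -0.085], TCP at [0.221, -0.558, 0.203] pointing down, gripper open.
Joint ranges: [-2.96, 2.96], [-0.89, 2.26], [0.02, 2.5], [-1.34, 4.48], [0, 2.73], [-2.66, 2.66]. Speed limits (rad/s): [2.39, 2.39, 2.79, 3.14, 3.14, 3.14].

### API

Orientations are given as a rotation vector (axis times angle).
In Python, from plant import read_state, read_camera, close_job, tips_ahead gives the robot as it stands. The module is installed in compiled form; this text tells all that it offers.
- The arm moves only by the tool move_arm, never from a script. Its argument "plan" is a list of rows, each a list of 7 numbers: the turn, a rotation vector about the tool's x, y, z in units of 6 degrees (1.0 is 6 degrees), then the shift along the tool's x, y, z in units of 25 mm (1.0 is 25 mm), then the finger opening in mm, from 0 to 93. A call has exactly 10 rows; each row shifts and turns the commanded pose from where the row before left it, along the tool's axes as they then stand; what a row does not reach is not made up. A row lasts 1/10 s, in which the tool goes at most 50 mm and 8.59 degrees, less where a joint would pass 70% of its speed; a pose out of reach is approached as far as the arm can. A call is refused whole if a number of a shift passes 1 or a number of a turn 1, either way. A call with a gripper value outside its range is refused whole. The fingers move at their own pace and stop on an object; "force" is the grip in N (left out, the last holds). Time passes only in rows, so rows that do not move let the fingers close, or fill a call up. It gives the time, the measured TCP pose, the force, the opening and the grip force at its end, in the units of the state.
- read_state(): the state, without advancing time (a new reading comes with each control period).
- read_camera(name): name is "scene" or "top" or "wrist"; returns a dict with "frame" (384x512x3 uint8, red, green, blue), "z_map" (384x512 float32, m along the optical axis (not along the pixel's ray), 0 where there is no reading), "fx", "fy", "cx", "cy" (pixels), "rvec" (rotation vector, rad) and "tvec" (3), from world to camera coordinates, as OpenCV has them. Camera axes: x right, y down, z forward; pixel columns grow to the right and rows downward; lengths in m; the calibration is good to about 2 mm. A picture is of the moment at which its call begins.
- close_job(): hands the job in; it is judged then, once.
The state is a dict: "t": time; "q": joint angles; "dq": joint speeds; "joint_torque": joint torques, N m; "tool_pos": TCP position; "orientation": TCP orientation; "force": force on the tool from outside, world axes, zero at the start; "wrist_torque": the same for the moment, N m; "opening": finger opening in m; "gripper_force": force on a finger pad.
Only numpy, scipy, OpenCV 4.12 (cv2) and the standard library are available. Lean on these libraries where they do the work, as an engineer would, in place of code of your own. Each camera call takes 0.05 s, during which the arm holds its last target. There are 200 camera calls.

## Working session

There is one attempt and no reset: what is moved stays moved. The work goes in short steps, Python scripts to look and compute and a tool call to move; the robot and the scene stay as the last step left them, time stands still between calls to the robot, and variables do not carry over. Pictures are saved under pics/ and viewed, at most 10 in all, crops included, and the job is handed in when it is done.

Besides the shell and the picture viewer there is one more tool, called after "Request:" by a JSON object that holds its "fn" and its "kwargs". move_arm: Moves the arm, as the interface text tells. Its arguments: {"type":"object","properties":{"plan":{"type":"array","items":{"type":"array","items":{"type":"number"}}},"force":{"type":"number"}},"required":["plan"]}

```bash
mkdir -p pics && cat > h.py <<'E'
import numpy as np, cv2
from plant import *
from scipy.spatial.transform import Rotation as R
def world(c):
    z=c["z_map"]; v,u=np.indices(z.shape)
    p=np.stack([(u-c["cx"])/c["fx"]*z,(v-c["cy"])/c["fy"]*z,z],-1)
    M=cv2.Rodrigues(np.array(c["rvec"],float))[0]
    return (p-np.array(c["tvec"]).ravel())@M
E
python3 - <<'E'
from h import *
s=read_state(); print({k:np.round(v,3) for k,v in s.items()}, tips_ahead)
ims=[]
for n in("top","scene"):
    c=read_camera(n); np.save(f"{n}.npy",c,allow_pickle=True)
    cv2.imwrite(f"pics/{n}.png",c["frame"][...,::-1])
    W=world(c); f=c["frame"].astype(int)
    hsv=cv2.cvtColor(c["frame"],cv2.COLOR_RGB2HSV)
    m=((hsv[...,1]<60)&(hsv[...,2]>150)&(W[...,2]>.07)&(W[...,2]<.095)&(c["z_map"]>0)).astype(np.uint8)
    k,l,st,ce=cv2.connectedComponentsWithStats(m)
    for i in range(1,k):
        if st[i,4]>20:
            w=W[l==i]; print(n,st[i],ce[i].round(1),np.median(w,0).round(4),w.min(0).round(3),w.max(0).round(3))
    b=(hsv[...,0]>95)&(hsv[...,0]<130)&(hsv[...,1]>100)&(abs(W[...,2]-.07)<.004)
    if b.sum()>10:
        pts=W[b][:,:2].astype(np.float32); print(n,"deck",b.sum(),cv2.minAreaRect(pts),np.median(W[b][:,2]))
E
```

```text
{'t': np.float64(0.0), 'q': array([-1.279,  0.131,  1.489, -0.   ,  1.523, -0.085]), 'dq': array([ 0.   ,  0.001,  0.001, -0.   ,  0.001, -0.   ]), 'joint_torque': array([ 0.0000e+00, -5.5983e+01, -4.9177e+01,  7.7000e-02,  3.5000e-02,
       -0.0000e+00]), 'tool_pos': array([ 0.221, -0.557,  0.202]), 'orientation': array([-3.084, -0.588,  0.   ]), 'force': array([ 0.266, -0.344, -0.224]), 'wrist_torque': array([-0.091,  0.016,  0.03 ]), 'gripper_force': np.float64(0.0), 'opening': np.float64(0.093)} 0.011
top [250 193   7   9  54] [252.9 197.1] [4.899e-01 1.000e-04 8.600e-02] [ 0.478 -0.009  0.081] [0.502 0.009 0.09 ]
top [199 195   7   8  56] [202.  198.5] [0.4832 0.1498 0.0861] [0.473 0.141 0.082] [0.494 0.159 0.091]
top [216 195   7   8  51] [218.9 198.2] [0.4855 0.1006 0.081 ] [0.474 0.091 0.077] [0.495 0.109 0.087]
top [233 194   7   8  55] [236.  197.5] [0.489  0.0502 0.086 ] [0.477 0.041 0.081] [0.498 0.059 0.091]
top deck 3524 ((0.6706098318099976, -0.1476953625679016), (0.3909465968608856, 0.7988173961639404), 15.905169486999512) 0.07007473284981469
scene [263 180  11   8  
[... 259 characters left out ...]
8 0.039 0.07 ] [0.539 0.074 0.075]
scene [283 202  12   9  66] [288.5 206.3] [0.4879 0.1018 0.0805] [0.469 0.089 0.071] [0.5   0.116 0.084]
scene [270 208   6   8  21] [272.2 211.5] [0.5324 0.0881 0.0718] [0.527 0.076 0.07 ] [0.539 0.101 0.074]
scene [294 213  12   9  68] [299.7 217.1] [0.4854 0.1521 0.0863] [0.472 0.14  0.081] [0.498 0.164 0.089]
scene [275 215  15  15  44] [281.7 222.1] [0.5308 0.1322 0.0713] [0.523 0.106 0.07 ] [0.537 0.162 0.074]
scene [305 322  24  24 118] [316.8 337.6] [0.654  0.4501 0.091 ] [0.617 0.409 0.085] [0.668 0.462 0.095]
scene deck 3602 ((0.2620660066604614, -0.3736763000488281), (1.3753360509872437, 1.8974730968475342), 56.31708526611328) 0.06997498949632847
```

View pics/top.png

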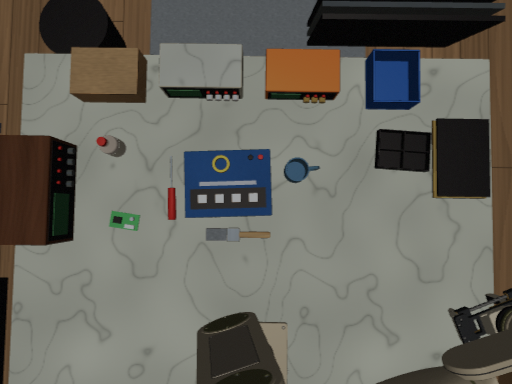

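View pics/scene.png

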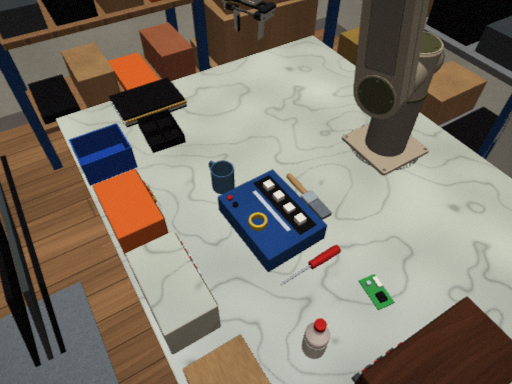

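The top picture shows the key strip at rows ~197, with the keys at columns 202, 219, 236 and 253. The scene view shows the same row at (300,217) to (268,183). The depth suggests key_2 is low, at 81 mm. The mug stands right of the box at (296,171) and the brush in front at (238,234). I'll close the fingers, align with the box and travel.

Request:
{"fn": "move_arm", "kwargs": {"plan": [[0, 0, 0.8, 0, 0, 0, 0], [0, 0, 0.8, 0, 0, 0, 0], [0, 0, 0.8, 0, 0, 0, 0], [0, 0, 0.78, 0, 0, 0, 0], [0, 0, 0, 0.4, -1, 0, 0], [0, 0, 0, 0.4, -1, 0, 0], [0, 0, 0, 0.4, -1, 0, 0], [0, 0, 0, 0.4, -1, 0, 0], [0, 0, 0, 0.4, -1, 0, 0], [0, 0, 0, 0.4, -1, 0, 0]], "force": 10}}

```text
t: 1.1
tool_pos: [0.2742, -0.4041, 0.2029]
orientation: [-3.14, -0.069, 0.001]
force: [0.4, 0.2, 0.3]
opening: 0.0171
gripper_force: 0.0
```

Request:
{"fn": "move_arm", "kwargs": {"plan": [[0, 0, 0, 0.4, -1, 0, 0], [0, 0, 0, 0.4, -1, 0, 0], [0, 0, 0, 0.4, -1, 0, 0], [0, 0, 0, 0.4, -1, 0, 0], [0, 0, 0, 0.4, -1, 0, 0], [0, 0, 0, 0.4, -1, 0, 0], [0, 0, 0, 0.4, -1, 0, 0], [0, 0, 0, 0.4, -1, 0, 0], [0, 0, 0, 0.4, -1, 0, 0], [0, 0, 0, 0.4, -1, 0, 0]]}}

```text
t: 2.1
tool_pos: [0.3631, -0.1501, 0.2031]
orientation: [-3.141, -0.069, 0.001]
force: [1.4, 0.9, 0.3]
opening: 0.0003
gripper_force: 0.0
```

Request:
{"fn": "move_arm", "kwargs": {"plan": [[0, 0, 0, 0.4, -1, 0, 0], [0, 0, 0, 0.4, -1, 0, 0], [0, 0, 0, 0.4, -1, 0, 0], [0, 0, 0, 0.4, -1, 0, 0], [0, 0, 0, 0.4, -1, 0, 0], [0, 0, 0, 0.4, -1, 0, 0], [0, 0, 0, 0.4, -1, 0, 0], [0, 0, 0, 0.4, -1, 0, 0], [0, 0, 0, 0, 0, 0, 0], [0, 0, 0, 0, 0, 0, 0]]}}

```text
t: 3.1
tool_pos: [0.4339, 0.0521, 0.203]
orientation: [3.14, 0.071, -0.002]
force: [0.1, -0.5, -0.0]
opening: 0.0006
gripper_force: 0.0
```

```bash
python3 - <<'E'
from h import *
c=read_camera("wrist"); s=read_state()
cv2.imwrite("pics/w1.png",c["frame"][...,::-1])
W=world(c); hsv=cv2.cvtColor(c["frame"],cv2.COLOR_RGB2HSV)
m=((hsv[...,1]<60)&(hsv[...,2]>130)&(W[...,2]>.077)&(W[...,2]<.095)&(c["z_map"]>0)).astype(np.uint8)
k,l,st,ce=cv2.connectedComponentsWithStats(m)
T=R.from_rotvec(s["orientation"]).as_matrix()
print(s["tool_pos"],s["force"],T.round(4).tolist())
for i in range(1,k):
    if st[i,4]>80:
        w=W[l==i]; r=cv2.minAreaRect(w[:,:2].astype(np.float32))
        print(st[i],np.round(r[0],4),np.round(r[1],4),r[2],np.median(w[:,2]).round(4),"units",(T.T@(np.array([*r[0],.12-.0])-(s["tool_pos"]+T[:,2]*.011))/.025).round(2))
# strip height
print("strip z", np.percentile(W[(hsv[...,2]<70)&(abs(W[...,2]-.072)<.006)][:,2],[5,50,95]).round(4))
E
```

```text
[0.43389345 0.05163368 0.20306978] [-0.79527654 -0.24818105 -0.3208226 ] [[0.999, 0.0443, -0.0009], [0.0443, -0.999, -0.0004], [-0.0009, 0.0004, -1.0]]
[143 115  29  28 715] [0.4837 0.1516] [0.0254 0.0259] 2.442535877227783 0.0849 units [ 2.17 -3.91  2.88]
[196 116  27  26 673] [0.4858 0.1017] [0.0243 0.0258] 2.5065181255340576 0.08 units [ 2.17 -1.91  2.88]
[247 116  27  27 720] [0.488  0.0519] [0.0249 0.0255] 2.691833019256592 0.0849 units [2.17 0.08 2.88]
[298 116  28  27 712] [0.4903 0.0018] [0.0249 0.0258] 2.6078405380249023 0.0851 units [2.17 2.09 2.88]
strip z [0.0683 0.0696 0.0711]
```

View pics/w1.png

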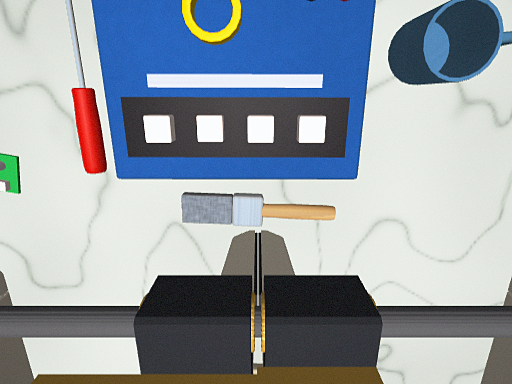

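The wrist view shows keys 1–4 at columns 157, 209, 260 and 311 on row 128, all clear. I'll move over key_1 with the tips about 14 mm above it.

Request:
{"fn": "move_arm", "kwargs": {"plan": [[0, 0, 0, 0.54, -0.98, 0.3, 0], [0, 0, 0, 0.54, -0.98, 0.3, 0], [0, 0, 0, 0.54, -0.98, 0.3, 0], [0, 0, 0, 0.54, -0.97, 0.3, 0], [0, 0, 0, 0, 0, 0.7, 0], [0, 0, 0, 0, 0, 0.7, 0], [0, 0, 0, 0, 0, 0.6, 0], [0, 0, 0, 0, 0, 0.48, 0], [0, 0, 0, 0, 0, 0, 0], [0, 0, 0, 0, 0, 0, 0]]}}

```text
t: 4.15
tool_pos: [0.4841, 0.1516, 0.1117]
orientation: [3.141, 0.068, 0.0]
force: [-0.1, 0.7, 0.1]
opening: 0.0009
gripper_force: 0.0
```

Request:
{"fn": "move_arm", "kwargs": {"plan": [[0, 0, 0, 0, 0, 0.2, 0], [0, 0, 0, 0, 0, 0.2, 0], [0, 0, 0, 0, 0, 0.1, 0], [0, 0, 0, 0, 0, 0.06, 0], [0, 0, 0, 0, 0, 0.04, 0], [0, 0, 0, 0, 0, 0.04, 0], [0, 0, 0, 0, 0, 0.04, 0], [0, 0, 0, 0, 0, 0, 0], [0, 0, 0, 0, 0, 0, 0], [0, 0, 0, 0, 0, 0, 0]]}}

```text
t: 5.15
tool_pos: [0.484, 0.152, 0.0945]
orientation: [-3.141, -0.069, -0.0]
force: [0.5, -0.2, 0.2]
opening: 0.0009
gripper_force: 0.0
```

```bash
cat > look.py <<'E'
from h import *
import sys
F=[]
for i in range(3):
    c=read_camera("wrist"); s=read_state(); F.append(s["force"])
cv2.imwrite(f"pics/{sys.argv[1]}.png",c["frame"][...,::-1])
W=world(c); hsv=cv2.cvtColor(c["frame"],cv2.COLOR_RGB2HSV)
print(s["t"],s["tool_pos"].round(5),"tipz",(s["tool_pos"][2]-.011).round(4),np.round(F,2).tolist())
K=[(.4837,.1516),(.4858,.1017),(.488,.0519),(.4903,.0018)]
for i,k in enumerate(K):
    m=(np.abs(W[...,0]-k[0])<.011)&(np.abs(W[...,1]-k[1])<.011)&(hsv[...,1]<60)&(hsv[...,2]>110)&(W[...,2]<.1)&(W[...,2]>.07)
    print(i+1,m.sum(),np.median(W[m][:,2]).round(4) if m.sum() else None)
E
python3 look.py w2
```

```text
5.3 [0.48401 0.15206 0.09449] tipz 0.0835 [[-0.0, -0.34, -0.18], [-0.4, -0.41, 0.39], [-0.71, 0.54, 0.02]]
1 627 0.085
2 916 0.0801
3 963 0.0852
4 959 0.0851
```

View pics/w2.png

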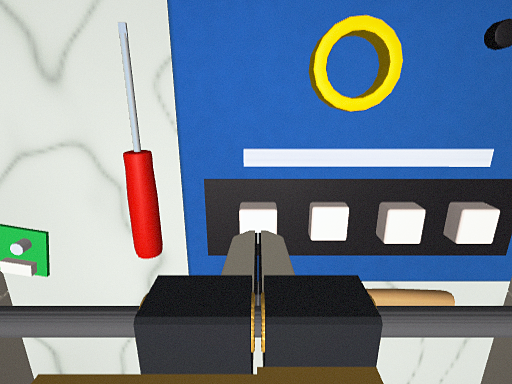

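The picture shows the fingertips over key_1 at (258,220) with the key not depressed: its height is unchanged and no force is felt. I'll creep down further.

Request:
{"fn": "move_arm", "kwargs": {"plan": [[0, 0, 0, 0, 0, 0.02, 0], [0, 0, 0, 0, 0, 0.02, 0], [0, 0, 0, 0, 0, 0.02, 0], [0, 0, 0, 0, 0, 0.02, 0], [0, 0, 0, 0, 0, 0, 0], [0, 0, 0, 0, 0, 0, 0], [0, 0, 0, 0, 0, 0, 0], [0, 0, 0, 0, 0, 0, 0], [0, 0, 0, 0, 0, 0, 0], [0, 0, 0, 0, 0, 0, 0]]}}

```text
t: 6.3
tool_pos: [0.484, 0.1521, 0.0925]
orientation: [-3.141, -0.069, -0.0]
force: [-0.0, 0.3, 0.0]
opening: 0.0003
gripper_force: 0.0
```

```bash
python3 look.py w3; python3 -c "import plant;print(plant.tips_ahead)"
```

```text
6.45 [0.48398 0.15205 0.09245] tipz 0.0814 [[-0.8, 1.22, -0.89], [0.72, 0.49, -0.43], [-0.99, -0.44, 0.78]]
1 607 0.085
2 937 0.0802
3 976 0.0851
4 980 0.0851
0.011
```

```bash
python3 - <<'E'
from h import *
c=read_camera("wrist"); W=world(c); s=read_state()
T=R.from_rotvec(s["orientation"]).as_matrix()
P=(W-s["tool_pos"])@T*1000
for v in range(205,290,4): print(v,[tuple(P[v,u].round(0).astype(int)) for u in(240,252,264,276)],c["z_map"][v,252].round(3))
cv2.imwrite("pics/w4.png",cv2.resize(c["frame"][190:300,190:330,::-1],None,fx=5,fy=5,interpolation=cv2.INTER_NEAREST))
E
```

```text
205 [(np.int64(12), np.int64(-12), np.int64(20)), (np.int64(13), np.int64(-4), np.int64(18)), (np.int64(13), np.int64(5), np.int64(18)), (np.int64(11), np.int64(13), np.int64(23))] 0.21
209 [(np.int64(12), np.int64(-12), np.int64(11)), (np.int64(12), np.int64(-4), np.int64(12)), (np.int64(12), np.int64(5), np.int64(11)), (np.int64(12), np.int64(13), np.int64(12))] 0.205
213 [(np.int64(11), np.int64(-11), np.int64(8)), (np.int64(11), np.int64(-3), np.int64(8)), (np.int64(11), np.int64(5), np.int64(8)), (np.int64(11), np.int64(12), np.int64(7))] 0.201
217 [(np.int64(8), np.int64(-11), np.int64(7)), (np.int64(8), np.int64(-3), np.int64(7)), (np.int64(8), np.int64(5), np.int64(7)), (np.int64(8), np.int64(13), np.int64(8))] 0.201
221 [(np.int64(6), np.int64(-11), np.int64(6)), (np.int64(5), np.int64(-3), np.int64(8)), (np.int64(5), np.int64(5), np.int64(8)), (np.int64(5), np.int64(13), np.int64(9))] 0.203
225 [(np.int64(2), np.int64(-12), np.int64(7)), (np.int64(2), np.int64(-3), np.int64(8)), (np.int64(2), np.int64(5), np.int64(7)), (np.int64(2), np.int64(13), np.int64(9))] 0.204
229 [(n
[... 2279 characters left out ...]
, np.int64(-2), np.int64(-63)), (np.int64(35), np.int64(2), np.int64(-104)), (np.int64(34), np.int64(5), np.int64(-104))] 0.135
281 [(np.int64(35), np.int64(-5), np.int64(-107)), (np.int64(8), np.int64(-2), np.int64(-66)), (np.int64(35), np.int64(2), np.int64(-107)), (np.int64(35), np.int64(5), np.int64(-106))] 0.132
285 [(np.int64(35), np.int64(-5), np.int64(-109)), (np.int64(9), np.int64(-2), np.int64(-71)), (np.int64(35), np.int64(2), np.int64(-108)), (np.int64(35), np.int64(5), np.int64(-109))] 0.127
289 [(np.int64(35), np.int64(-5), np.int64(-110)), (np.int64(9), np.int64(-2), np.int64(-73)), (np.int64(35), np.int64(2), np.int64(-111)), (np.int64(35), np.int64(5), np.int64(-110))] 0.125
```

View pics/w4.png

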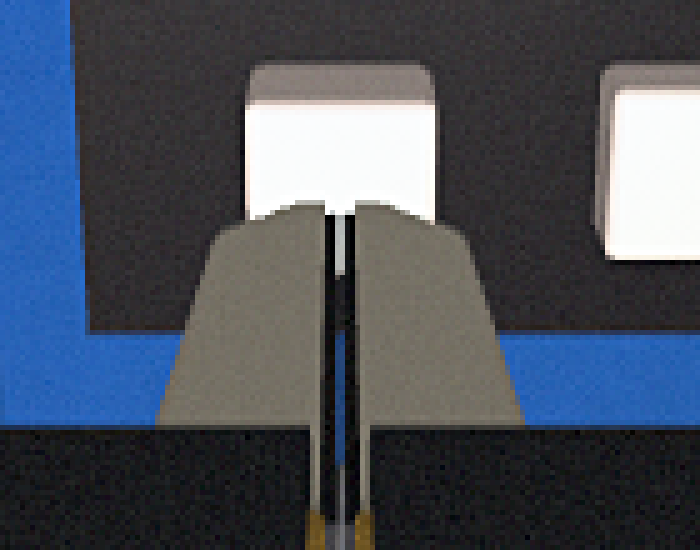

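The crop shows the tips ending at about row 231 and x=+8, well above the key face. It looks as if the tips stand higher than stated, so I'll cross-check with the scene camera.

```bash
python3 - <<'E'
from h import *
c=read_camera("scene"); W=world(c); s=read_state()
cv2.imwrite("pics/s2.png",cv2.resize(c["frame"][90:250,220:380,::-1],None,fx=4,fy=4,interpolation=cv2.INTER_NEAREST))
T=R.from_rotvec(s["orientation"]).as_matrix()
P=(W-s["tool_pos"])@T*1000
m=(np.abs(P[...,0])<14)&(np.abs(P[...,1])<25)&(P[...,2]<40)&(P[...,2]>-120)&(c["z_map"]>0)
for v in range(384):
    if m[v].any(): q=P[v][m[v]]; print(v,np.where(m[v])[0][[0,-1]],q.mean(0).round(0),c["frame"][v][m[v]].mean(0).round())
w=read_camera("wrist"); M=cv2.Rodrigues(np.array(w["rvec"],float))[0]; print("wristcam in tool",((-M.T@np.array(w["tvec"]).ravel()-s["tool_pos"])@T*1000).round(0))
E
```

```text
200 [296 296] [  9.  15. -57.] [42. 53. 80.]
201 [296 309] [  4.   3. -62.] [76. 74. 72.]
202 [296 309] [  3.  -1. -60.] [80. 76. 70.]
203 [296 303] [  9.   1. -59.] [78. 73. 64.]
204 [296 304] [  8.  -1. -56.] [79. 74. 66.]
205 [296 305] [  9.  -4. -55.] [84. 78. 70.]
206 [296 306] [  7.  -5. -51.] [85. 80. 71.]
207 [295 307] [  7.  -5. -46.] [90. 85. 76.]
208 [295 307] [  7.  -5. -43.] [86. 81. 73.]
209 [296 307] [  6.  -7. -40.] [85. 80. 71.]
210 [296 307] [  5.  -7. -35.] [81. 76. 69.]
211 [297 306] [  6.  -8. -32.] [84. 79. 70.]
212 [297 306] [  5.  -8. -27.] [80. 76. 70.]
213 [297 304] [  2.  -2. -14.] [76. 71. 64.]
214 [295 302] [ 4.  4. -4.] [115. 109. 101.]
215 [293 303] [-0.  9.  9.] [173. 168. 160.]
216 [291 304] [ 2.  8. 10.] [181. 178. 171.]
217 [291 305] [4. 4. 9.] [184. 180. 174.]
218 [292 305] [ 4. -2.  8.] [209. 206. 199.]
219 [292 305] [ 7. -2. 10.] [175. 170. 163.]
220 [294 305] [ 4. -7. 11.] [179. 173. 165.]
221 [295 306] [ 4. -9. 13.] [144. 136. 128.]
222 [297 309] [ -2. -14.  17.] [84. 78. 74.]
223 [296 307] [  3. -12.  19.] [72. 65. 62.]
224 [297 308] [  2. -15.  21.] [50. 45. 44.]
225 [298 307] [  3. -18.  22.] [32. 29. 29.]
226 [299 306] [  5. -20.  22.] [23. 20. 22.]
227 [300 303] [ 10. -21.  23.] [23. 22. 23.]
228 [300 302] [ 12. -22.  24.] [18. 16. 18.]
wristcam in tool [  84.    0. -180.]
```

View pics/s2.png

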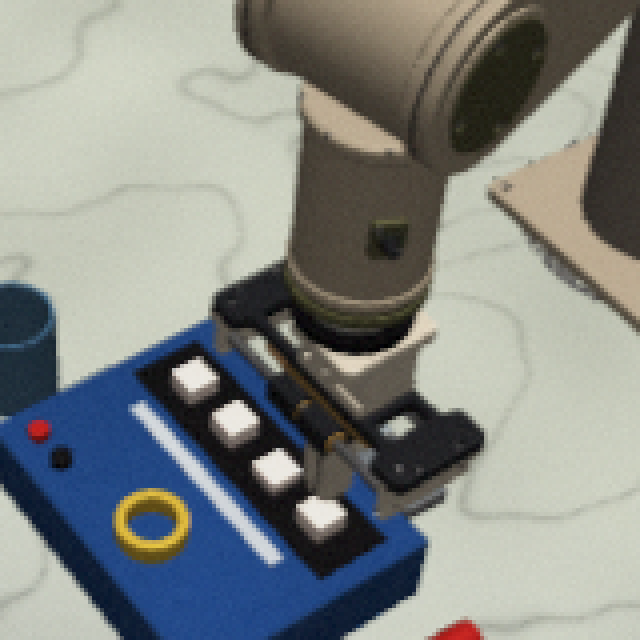

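The scene view confirms it. The closed fingertips end near (325,490) in the crop, roughly 20–24 mm above key_1, so they are shorter than stated. The readings put them about 16 mm behind the TCP. I'll go down 19 mm, then creep by feel.

Request:
{"fn": "move_arm", "kwargs": {"plan": [[0, 0, 0, 0, 0, 0.2, 0], [0, 0, 0, 0, 0, 0.2, 0], [0, 0, 0, 0, 0, 0.12, 0], [0, 0, 0, 0, 0, 0.08, 0], [0, 0, 0, 0, 0, 0.06, 0], [0, 0, 0, 0, 0, 0.06, 0], [0, 0, 0, 0, 0, 0.04, 0], [0, 0, 0, 0, 0, 0, 0], [0, 0, 0, 0, 0, 0, 0], [0, 0, 0, 0, 0, 0, 0]]}}

```text
t: 7.6
tool_pos: [0.4841, 0.1521, 0.0736]
orientation: [-3.141, -0.069, -0.0]
force: [-0.2, -0.2, -0.0]
opening: 0.0006
gripper_force: 0.0
```

```bash
python3 look.py w5 && python3 - <<'E'
import cv2
i=cv2.imread('pics/w5.png'); cv2.imwrite('pics/w5c.png',cv2.resize(i[190:300,190:330],None,fx=5,fy=5,interpolation=0))
E
```

```text
7.75 [0.48405 0.15206 0.07356] tipz 0.0626 [[0.47, -0.84, -0.89], [-0.17, -0.12, -0.22], [-0.22, 0.59, 0.66]]
1 470 0.086
2 1102 0.0802
3 1151 0.0851
4 896 0.0851
```

View pics/w5c.png

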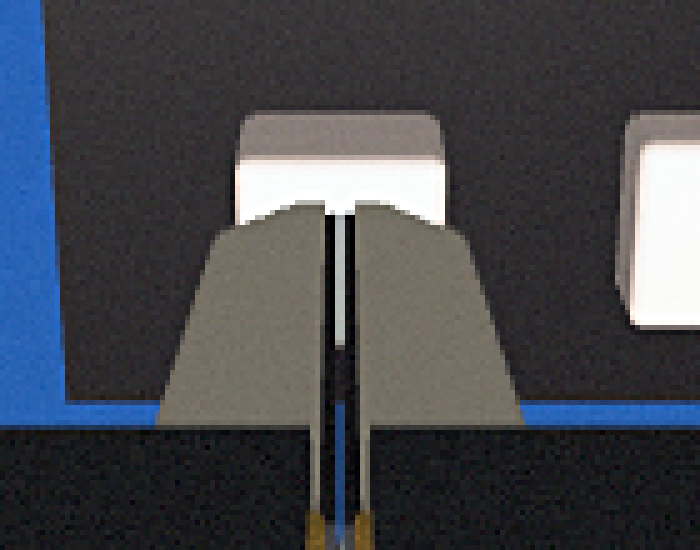

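The crop shows the tips (row 231) now about 5 mm behind the key's far edge (row 222), so contact is close. I'll creep.

Request:
{"fn": "move_arm", "kwargs": {"plan": [[0, 0, 0, 0, 0, 0.04, 0], [0, 0, 0, 0, 0, 0.04, 0], [0, 0, 0, 0, 0, 0.04, 0], [0, 0, 0, 0, 0, 0, 0], [0, 0, 0, 0, 0, 0, 0], [0, 0, 0, 0, 0, 0, 0], [0, 0, 0, 0, 0, 0, 0], [0, 0, 0, 0, 0, 0, 0], [0, 0, 0, 0, 0, 0, 0], [0, 0, 0, 0, 0, 0, 0]]}}

```text
t: 8.75
tool_pos: [0.484, 0.152, 0.0705]
orientation: [3.141, 0.069, 0.0]
force: [-0.9, 0.0, 0.3]
opening: 0.0006
gripper_force: 0.7
```

```bash
python3 look.py w6
```

```text
8.9 [0.48399 0.15206 0.07046] tipz 0.0595 [[-0.59, -0.9, 1.0], [-0.35, -0.56, 0.68], [0.19, -0.46, 0.66]]
1 516 0.0902
2 1136 0.0802
3 1186 0.0851
4 785 0.0852
```

Request:
{"fn": "move_arm", "kwargs": {"plan": [[0, 0, 0, 0, 0, 0.03, 0], [0, 0, 0, 0, 0, 0.03, 0], [0, 0, 0, 0, 0, 0, 0], [0, 0, 0, 0, 0, 0, 0], [0, 0, 0, 0, 0, 0, 0], [0, 0, 0, 0, 0, 0, 0], [0, 0, 0, 0, 0, 0, 0], [0, 0, 0, 0, 0, 0, 0], [0, 0, 0, 0, 0, 0, 0], [0, 0, 0, 0, 0, 0, 0]]}}

```text
t: 9.9
tool_pos: [0.484, 0.152, 0.069]
orientation: [3.141, 0.069, 0.0]
force: [-0.1, -0.5, 2.0]
opening: 0.0005
gripper_force: 1.0
```

```bash
python3 look.py w7
```

```text
10.05 [0.48401 0.15203 0.06898] tipz 0.058 [[-0.62, 0.0, 1.44], [-0.61, 0.96, 2.49], [-0.5, 0.02, 1.2]]
1 555 0.0899
2 1155 0.0802
3 1206 0.0851
4 738 0.0851
```

Key_1 gives softly (about 1.8 N for 1.5 mm), so it is up. Up-key contact comes at TCP z ≈ 0.0703. Next is key_2, at the same tap depth first.

Request:
{"fn": "move_arm", "kwargs": {"plan": [[0, 0, 0, 0, 0, -0.4, 0], [0, 0, 0, 0, 0, -0.4, 0], [0, 0, 0, 0, 1, 0, 0], [0, 0, 0, 0, 1, 0, 0], [0, 0, 0, 0, 0, 0.2, 0], [0, 0, 0, 0, 0, 0.3, 0], [0, 0, 0, 0, 0, 0.18, 0], [0, 0, 0, 0, 0, 0.06, 0], [0, 0, 0, 0, 0, 0.06, 0], [0, 0, 0, 0, 0, 0, 0]]}}

```text
t: 11.05
tool_pos: [0.4859, 0.1025, 0.0687]
orientation: [3.141, 0.07, -0.001]
force: [-0.2, 0.5, 0.4]
opening: 0.0006
gripper_force: 0.0
```

```bash
python3 look.py w8
```

```text
11.2 [0.48627 0.1023  0.06912] tipz 0.0581 [[-0.1, -0.64, 0.11], [-0.24, -0.09, -0.7], [0.11, 0.16, 0.21]]
1 1206 0.085
2 614 0.0884
3 1202 0.0851
4 1214 0.0851
```

No contact at that depth, so key_2 stands lower. I'll go on to about 81 mm to feel it.

Request:
{"fn": "move_arm", "kwargs": {"plan": [[0, 0, 0, 0, 0, 0.06, 0], [0, 0, 0, 0, 0, 0.04, 0], [0, 0, 0, 0, 0, 0.04, 0], [0, 0, 0, 0, 0, 0.02, 0], [0, 0, 0, 0, 0, 0, 0], [0, 0, 0, 0, 0, 0, 0], [0, 0, 0, 0, 0, 0, 0], [0, 0, 0, 0, 0, 0, 0], [0, 0, 0, 0, 0, 0, 0], [0, 0, 0, 0, 0, 0, 0]]}}

```text
t: 12.2
tool_pos: [0.4863, 0.1021, 0.065]
orientation: [-3.141, -0.069, -0.0]
force: [-1.1, -0.1, 4.1]
opening: 0.001
gripper_force: 2.0
```

```bash
python3 look.py w9
```

```text
12.35 [0.48622 0.10208 0.06499] tipz 0.054 [[-2.66, -0.38, 5.41], [-0.62, -0.58, 4.28], [-1.59, -0.32, 3.51]]
1 1250 0.085
2 647 0.0884
3 1254 0.0851
4 1256 0.0851
```

Key_2 is firm (about 4.3 N with almost no travel), so it is the latched one. I'll lift and tap keys 3 and 4.

Request:
{"fn": "move_arm", "kwargs": {"plan": [[0, 0, 0, 0, 0, -0.46, 0], [0, 0, 0, 0, 0, -0.5, 0], [0, 0, 0, 0, 1, 0, 0], [0, 0, 0, 0, 1, 0, 0], [0, 0, 0, 0, 0, 0.2, 0], [0, 0, 0, 0, 0, 0.3, 0], [0, 0, 0, 0, 0, 0.18, 0], [0, 0, 0, 0, 0, 0.06, 0], [0, 0, 0, 0, 0, 0.06, 0], [0, 0, 0, 0, 0, 0, 0]]}}

```text
t: 13.35
tool_pos: [0.488, 0.0527, 0.0688]
orientation: [-3.141, -0.07, 0.001]
force: [-1.4, 1.0, 2.4]
opening: 0.0004
gripper_force: 1.1
```

```bash
python3 look.py w10
```

```text
13.5 [0.48841 0.0525  0.06913] tipz 0.0581 [[-1.16, 0.38, 2.61], [-1.63, 0.63, 1.89], [-1.53, 0.85, 2.62]]
1 1222 0.085
2 1155 0.0801
3 562 0.09
4 1194 0.0851
```

Key_3 is soft (about 2.3 N at the same depth), so it is up, and key_2 is still latched. Next is key_4.

Request:
{"fn": "move_arm", "kwargs": {"plan": [[0, 0, 0, 0, 0, -0.4, 0], [0, 0, 0, 0, 0, -0.4, 0], [0, 0, 0, 0, 1, 0, 0], [0, 0, 0, 0, 1, 0, 0], [0, 0, 0, 0, 0, 0.2, 0], [0, 0, 0, 0, 0, 0.3, 0], [0, 0, 0, 0, 0, 0.18, 0], [0, 0, 0, 0, 0, 0.06, 0], [0, 0, 0, 0, 0, 0.06, 0], [0, 0, 0, 0, 0, 0, 0]]}}

```text
t: 14.5
tool_pos: [0.4902, 0.0028, 0.0688]
orientation: [-3.14, -0.07, 0.001]
force: [-0.8, -0.1, 1.6]
opening: 0.0006
gripper_force: 1.1
```

```bash
python3 look.py w11
```

```text
14.65 [0.49062 0.00253 0.06913] tipz 0.0581 [[-0.88, 0.98, 1.63], [-1.71, 0.92, 1.75], [-0.77, 0.81, 2.15]]
1 910 0.0849
2 1149 0.08
3 1213 0.085
4 564 0.0898
```

Key_4 is soft too. I'll lift off and go back over key_2.

Request:
{"fn": "move_arm", "kwargs": {"plan": [[0, 0, 0, 0, 0, -0.4, 0], [0, 0, 0, 0, 0, -0.6, 0], [0, 0, 0, 0, 0, 0, 0], [0, 0, 0, 0, -1, 0, 0], [0, 0, 0, 0, -1, 0, 0], [0, 0, 0, 0, -1, 0, 0], [0, 0, 0, 0, -1, 0, 0], [0, 0, 0, 0, 0, 0.4, 0], [0, 0, 0, 0, 0, 0, 0], [0, 0, 0, 0, 0, 0, 0]]}}

```text
t: 15.65
tool_pos: [0.4858, 0.1014, 0.0836]
orientation: [3.14, 0.068, -0.001]
force: [-0.1, -1.1, 0.4]
opening: 0.0005
gripper_force: 0.0
```

Request:
{"fn": "move_arm", "kwargs": {"plan": [[0, 0, 0, 0, 0, 0.4, 0], [0, 0, 0, 0, 0, 0.3, 0], [0, 0, 0, 0, 0, 0.06, 0], [0, 0, 0, 0, 0, 0.06, 0], [0, 0, 0, 0, 0, 0.05, 0], [0, 0, 0, 0, 0, 0.05, 0], [0, 0, 0, 0, 0, 0.04, 0], [0, 0, 0, 0, 0, 0, 0], [0, 0, 0, 0, 0, 0, 0], [0, 0, 0, 0, 0, 0, 0]]}}

```text
t: 16.65
tool_pos: [0.4862, 0.1014, 0.061]
orientation: [3.14, 0.068, -0.0]
force: [-6.5, -3.0, 12.6]
opening: 0.0002
gripper_force: 6.2
```

```bash
python3 look.py w12
```

```text
16.8 [0.48621 0.10136 0.06097] tipz 0.05 [[-5.05, -2.74, 12.99], [-7.03, -2.99, 12.33], [-5.68, -4.16, 13.0]]
1 1313 0.085
2 784 0.0867
3 1299 0.0851
4 1306 0.0851
```

The force is 12.6 N and the motion has stalled about 1 mm short of the command, so the key is at the stop. I'll nudge slightly more, then lift straight off.

Request:
{"fn": "move_arm", "kwargs": {"plan": [[0, 0, 0, 0, 0, 0.02, 0], [0, 0, 0, 0, 0, 0, 0], [0, 0, 0, 0, 0, -0.1, 0], [0, 0, 0, 0, 0, -0.3, 0], [0, 0, 0, 0, 0, -0.6, 0], [0, 0, 0, 0, 0, -0.8, 0], [0, 0, 0, 0, 0, -0.8, 0], [0, 0, 0, 0, 0, -0.6, 0], [0, 0, 0, 0, 0, 0, 0], [0, 0, 0, 0, 0, 0, 0]]}}

```text
t: 17.8
tool_pos: [0.4862, 0.1021, 0.1394]
orientation: [-3.141, -0.069, -0.001]
force: [-0.2, 1.2, -0.9]
opening: 0.0005
gripper_force: 0.0
```

```bash
python3 look.py w13; python3 - <<'E'
from h import *
a=np.load("top.npy",allow_pickle=True).item(); b=read_camera("top")
d=(np.abs(a["frame"].astype(int)-b["frame"]).sum(2)>90).astype(np.uint8)
k,l,st,ce=cv2.connectedComponentsWithStats(d); print([tuple(map(int,x)) for x in st[1:] if x[4]>15])
E
```

```text
17.95 [0.48527 0.10202 0.13812] tipz 0.1271 [[-0.37, 0.16, -0.07], [-0.7, -0.32, 0.56], [-0.04, 0.12, 0.01]]
1 681 0.085
2 685 0.085
3 677 0.0851
4 677 0.0851
[(156, 162, 111, 222, 8692), (232, 193, 3, 10, 22), (247, 193, 4, 10, 16), (238, 194, 3, 8, 24), (222, 228, 4, 12, 39), (227, 242, 5, 56, 68), (503, 288, 9, 15, 84), (376, 293, 136, 91, 4309), (506, 315, 6, 14, 28), (274, 359, 9, 16, 63), (283, 376, 6, 8, 31), (260, 379, 10, 5, 40)]
```

All four keys are now level at the up height. The differences in the top view come only from the arm and its shadow. The arm is clear, so I'm handing in.

```bash
python3 -c "
from plant import *
print(close_job())"
```

```text
the job is handed in; nothing more can be done
None
```

I tapped all four keys from left to right and found key_2 latched, then pressed it to its stop and it sprang up; all four keys now read as up, no loose items were touched, and the job was handed in at about 18 s.

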